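Put two missing sockets back on the socket rail in size order

TASK

Beside the lathe, the red socket rail still holds its smallest and its largest socket, one at each end; the two spring clips between them are empty. Click the two bright steel sockets from the bench onto these clips, pushed fully home onto the rail and standing upright, so that the sockets go up in size from the small end to the large end. The black impact socket does not belong to this set.

Things in the scene. Friction and masses are not known exactly. Their poses are not given: they have to be found in the camera images.
- rail: red rail fixed to the bench, 46 x 330 x 14 mm (x, y, z), origin at the centre of its underside, z up. Stations at y = -127.5, -42.5, 42.5, 127.5 mm, x = 0; fixed sockets on the end two, empty spring clips on the inner two: brass core 26 mm tall above the rail, 11 mm thick, 4 mm at the tip; two spring noses, 25 mm across, 9.5 mm above the rail. Press a socket straight down, slowly, with 10 to 20 N, until it sits on the rail.
- end_smallest: smallest socket of the set, bright steel, 34 mm diameter, 44 mm tall, fixed on one end station of the rail (either end); origin at the centre of its underside. The largest, 62 mm diameter, 62 mm tall, is fixed on the other end station.
- socket_42: smaller of the two loose bright steel sockets: 42 mm outside diameter, 50 mm tall, about 250 g, upright on the bench; origin at the centre of its underside, z up; round, any yaw will do. A 28 mm bore runs right through, narrowed to 19 mm in the lowest 6 mm: this lip snaps under the clip's noses. Goes next to the smallest socket.
- socket_52: larger of the two loose bright steel sockets: 52 mm outside diameter, 56 mm tall, about 350 g, upright on the bench; origin at the centre of its underside, z up; same bore and lip as the 42 mm one. Goes next to the largest socket. A black socket, 47 mm diameter, 52 mm tall, stands near and is not of the set.
Things that resemble listed ones, but are neither listed nor needed, are in the scene too. Leave any turquoise look-alike of the socket_52 alone.

How it is judged:
By the outcome, as a careful person would: the job done as asked, in the order asked, and still so for the second after the job is handed in, with the robot touching nothing.
It also fails if it takes over 56 s, if anything falls off the work surface, if the arm or the gripper's body presses on something with over 40 N, if the wrist force passes 120 N, or if a joint passes its speed limit or range.

ROBOT

A 6-joint arm with a two-finger parallel gripper is mounted at the origin on the work surface. World frame = base frame: x ahead of the robot, y to its left, z up, the work surface at z = 0. Lengths are in m, angles in rad, forces in N, time in s.
With the tool pointing down it reaches from about 0.35 to 0.85 m from the base axis. Payload 8.1 kg.
Tool frame: the origin (TCP) lies at the very end of the fingers, on their centre line; the grasp point (between the pads) lies 19 mm behind it (robot.pinch_z is the distance from the TCP to the grasp point, in m); y points along the fingers, x is the direction in which the jaws open and shut, and the axes are right-handed (so a half turn about y gives the same grasp; the last joint's range is limited). The gripper opens to 93 mm and grips with 3 to 60 N. Pads are 15 mm wide; open, the fingers measure 128 mm over their backs; the gripper's body (75 mm by 188 mm) begins 65 mm behind the grasp point.
Start: joints at [1.176, 0.13, 1.488, -0, 1.523, -0.085], TCP at [0.183, 0.571, 0.219] pointing down, gripper open.
Joint ranges: [-2.96, 2.96], [-0.89, 2.26], [0.02, 2.5], [-1.34, 4.48], [0, 2.73], [-2.66, 2.66]. Speed limits (rad/s): [2.39, 2.39, 2.79, 3.14, 3.14, 3.14].

INTERFACE

Orientations are given as a rotation vector (axis times angle).
In Python, from plant import robot gives the robot as it stands.
- The arm moves only by the shell command python3 -m inch 'ROWS' [FORCE]. ROWS is JSON, a list of rows, each a list of 5 numbers: the closure, from -1 (fully open) to 1 (shut), then the shift along the world's x, y, z in m, then the turn about the world's z in rad. A call has 1 to 8 rows; each row is the pose to reach, as a shift and turn from the pose measured when the call began; what a row does not reach only later rows make up. A row lasts 1/8 s, in which the tool goes at most 62.5 mm and 10.7 degrees, less where a joint would pass 70% of its speed; a pose out of reach is approached as far as the arm can. A call with a gripper value outside its range is refused whole. The fingers move at their own pace and stop on an object; FORCE is the grip in N (left out, the last holds). Time passes only in rows, so rows that repeat a pose let the fingers close. It gives the time, the measured TCP pose, the force and the opening at its end, in the units of the state.
- robot.read_state(): the state, without advancing time (a new reading comes with each control period).
- robot.read_camera(name): name is "side" or "top" or "wrist"; returns a dict with "color" (420x560x3 uint8, red, green, blue), "mtx" (3x3 intrinsics, pixels), "R" (3x3) and "t" (3): a world point X has camera coordinates R X + t; the wrist camera has in their place "hand_eye" (4x4, takes a point from camera to tool coordinates, whose origin is the TCP and whose axes are the tool frame's). Camera axes: x right, y down, z forward; pixel columns grow to the right and rows downward; lengths in m; the calibration is good to about 2 mm. A picture is of the moment at which its call begins: read the wrist's pose just before it. There is no depth.
- robot.close_job(): hands the job in, once; it reports no verdict.
The state is a dict: "t": time; "q": joint angles; "dq": joint speeds; "joint_torque": joint torques, N m; "tool_pos": TCP position; "orientation": TCP orientation; "force": force on the tool from outside, world axes, zero at the start; "wrist_torque": the same for the moment, N m; "opening": finger opening in m.
Only numpy, scipy, OpenCV 4.12 (cv2) and the standard library are available. Lean on these libraries where they do the work, as an engineer would, in place of code of your own. Each camera call takes 0.05 s, during which the arm holds its last target. There are 200 camera calls.

## Working session

There is one attempt and no reset: what is moved stays moved. The work goes in short steps, Python scripts to look and compute and a shell command to move; the robot and the scene stay as the last step left them, time stands still between calls to the robot, and variables do not carry over. Pictures are saved under pics/ and viewed, about 8 in all and at most 12, crops included, and the job is handed in when it is done.

```bash
ls; mkdir -p pics; cat > h.py <<'E'
import numpy as np,cv2
from scipy.spatial.transform import Rotation as Ro
from plant import robot
def cam(n):
    s=robot.read_state(); c=robot.read_camera(n)
    if n=="wrist":
        T=np.eye(4);T[:3,:3]=Ro.from_rotvec(s["orientation"]).as_matrix();T[:3,3]=s["tool_pos"]
        W=T@np.array(c["hand_eye"]); c["R"]=W[:3,:3].T; c["t"]=-W[:3,:3].T@W[:3,3]
    return c
def px2w(c,u,v,z):
    R=np.array(c["R"]);t=np.array(c["t"]).ravel()
    d=R.T@np.linalg.solve(np.array(c["mtx"]),[u,v,1.]); o=-R.T@t
    return o+d*(z-o[2])/d[2]
def w2px(c,X):
    p=np.array(c["mtx"])@(np.array(c["R"])@np.array(X)+np.array(c["t"]).ravel()); return p[:2]/p[2]
def save(c,f): cv2.imwrite(f,c["color"][:,:,::-1])
E
python3 - <<'E'
from h import *
import pickle
d={}
for n in("top","side"):
    c=cam(n);d[n]=c;save(c,f"pics/{n}0.png")
    R=np.array(c["R"]);print(n,-R.T@np.array(c["t"]).ravel())
pickle.dump(d,open("c0.pkl","wb"))
print(robot.read_state())
E
```

```text
pics
top [ 0.43263116 -0.04066204  0.75581585]
side [ 0.30922859 -0.77057261  0.81736583]
{'t': 0.1, 'q': array([ 1.17557881e+00,  1.31066443e-01,  1.48917353e+00, -1.63895617e-05,
        1.52303274e+00, -8.54169134e-02]), 'dq': array([-0.00010638, -0.00149699, -0.00171316, -0.00106119, -0.00284934,
        0.00028652]), 'joint_torque': array([-2.45537444e-05, -5.61344039e+01, -4.93092120e+01,  7.68847740e-02,
        2.91641493e-02, -6.83191752e-05]), 'tool_pos': array([0.18271198, 0.5709505 , 0.21770211]), 'orientation': array([-1.34088729, -0.97696368,  0.97933314]), 'force': array([ 1.01095291, -0.19414137, -0.71365073]), 'wrist_torque': array([-0.05661834,  0.01861939, -0.01590885]), 'opening': 0.09325693052962761}
```

View pics/top0.png

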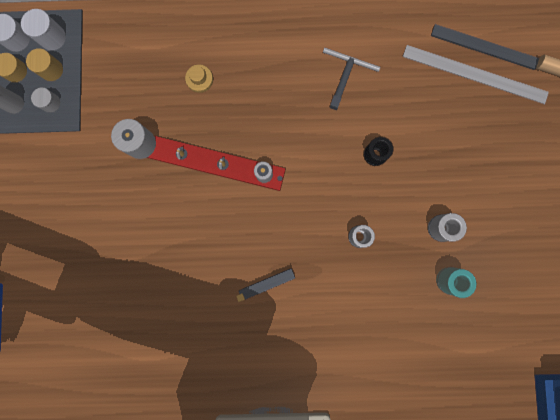

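View pics/side0.png

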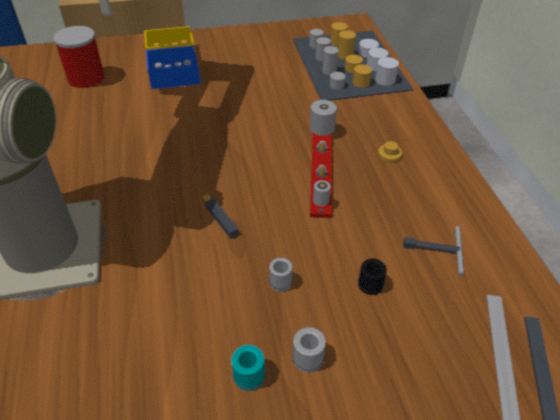

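Top view: the rail runs from the largest socket at (128,134) to the smallest at (262,171), with empty clips at (181,152) and (223,163). The loose bright sockets are the smaller one at (363,236) and the larger one at (452,227). The black one at (378,150) and the turquoise look-alike at (462,283) are not wanted. An enlarged crop will confirm this.

```bash
python3 - <<'E'
from h import *
import pickle
d=pickle.load(open("c0.pkl","rb"));c=d["top"]
img=c["color"]
cr=cv2.resize(img[110:310,320:500],None,fx=3,fy=3,interpolation=cv2.INTER_CUBIC)
cr2=cv2.resize(img[110:200,100:300],None,fx=3,fy=3,interpolation=cv2.INTER_CUBIC)
cr=cr[:600]; 
cv2.imwrite("pics/crop1.png",cr[:,:,::-1]);cv2.imwrite("pics/crop2.png",cr2[:,:,::-1])
for n,u,v,z in[("s42",363,236,.05),("s52",452,227,.056),("black",379,150,.052),("turq",462,283,.056),("big",127,135,.076),("small",262,171,.058),("clipA",181,152,.036),("clipB",223,163,.036)]:
    print(n,px2w(c,u,v,z).round(4), "mm/px", np.linalg.norm(px2w(c,u+1,v,z)-px2w(c,u,v,z)).round(5))
s=robot.read_state();print(Ro.from_rotvec(s["orientation"]).as_matrix().round(3))
c=d["side"]
for n,u,v,z in[("s42",281,267,.05),("s52",310,341,.056),("big",323,109,.076),("small",322,187,.058)]:
    print(n,px2w(c,u,v,z).round(4))
E
```

```text
s42 [ 0.4399 -0.1771  0.05  ] mm/px 0.00184
s52 [ 0.4518 -0.3386  0.056 ] mm/px 0.00181
black [ 0.5996 -0.2137  0.052 ] mm/px 0.00187
turq [ 0.3505 -0.35    0.056 ] mm/px 0.00179
big [0.6359 0.2508 0.076 ] mm/px 0.00184
small [0.5652 0.0059 0.058 ] mm/px 0.00186
clipA [0.6111 0.1629 0.036 ] mm/px 0.00194
clipB [0.5871 0.082  0.036 ] mm/px 0.00193
[[ 0.305 -0.001 -0.952]
 [ 0.952 -0.002  0.305]
 [-0.002 -1.     0.   ]]
s42 [ 0.4412 -0.1801  0.05  ]
s52 [ 0.4539 -0.3406  0.056 ]
big [0.6333 0.241  0.076 ]
small [5.664e-01 2.000e-04 5.800e-02]
```

View pics/crop1.png

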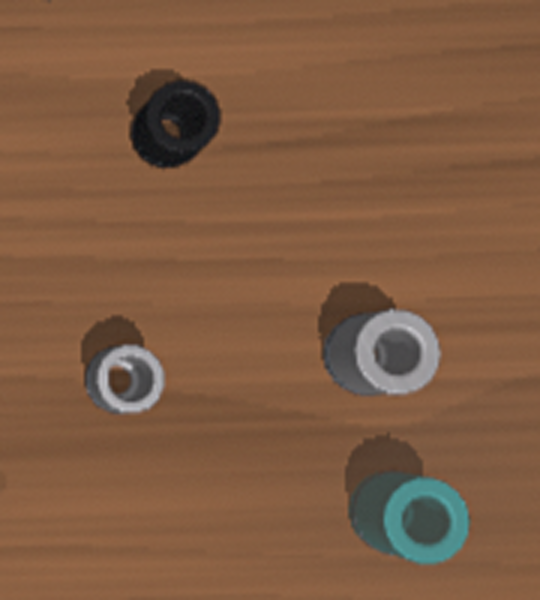

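View pics/crop2.png

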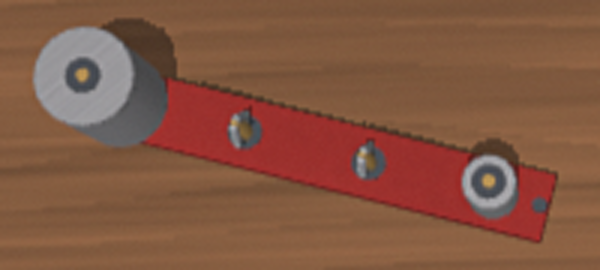

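The crops confirm it: bright sockets at (363,236), smaller, and (452.7,227), larger, next to the turquoise one. Both clips are empty, with the large end at left. I'll go above socket_42 with the jaws turned across the rail.

```bash
python3 -m inch '[[-1,0.04,-0.06,0,-0.18],[-1,0.09,-0.11,0,-0.36],[-1,0.13,-0.16,0,-0.54],[-1,0.17,-0.22,0,-0.72],[-1,0.2,-0.28,0,-0.9],[-1,0.22,-0.34,0,-1.08],[-1,0.23,-0.4,0,-1.26],[-1,0.24,-0.46,0,-1.44]]' 50; python3 -m inch '[[-1,0.015,-0.06,0,-0.1],[-1,0.025,-0.12,0,-0.1],[-1,0.03,-0.18,0,-0.1],[-1,0.03,-0.24,0,-0.1],[-1,0.03,-0.29,0,-0.1],[-1,0.03,-0.29,0,-0.1]]'
```

```text
t: 1.1
tool_pos: [0.4171, 0.1382, 0.2174]
orientation: [-1.566, 0.147, -0.144]
force: [0.9, -0.5, 0.3]
opening: 0.093
t: 1.85
tool_pos: [0.4463, -0.1547, 0.2169]
orientation: [-1.559, 0.23, -0.225]
force: [0.4, 0.4, -0.7]
opening: 0.0931
```

```bash
python3 - <<'E'
from h import *
s=robot.read_state();c=cam("wrist");save(c,"pics/w1.png")
R=Ro.from_rotvec(s["orientation"]).as_matrix();print(s["tool_pos"],R.round(3))
print("predicted s42",w2px(c,[.4405,-.178,.05]))
import pickle;pickle.dump((s,c),open("w1.pkl","wb"))
E
```

```text
[ 0.44630002 -0.1547373   0.21685685] [[ 0.958 -0.003  0.286]
 [-0.286  0.     0.958]
 [-0.003 -1.    -0.001]]
predicted s42 [282.94011309 213.72587453]
```

View pics/w1.png

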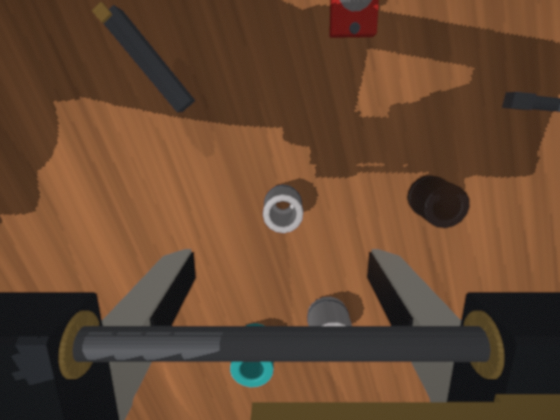

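The wrist view shows the ring at (283,213), which matches the prediction. The rail is square to the jaws. Descend and grip.

```bash
python3 -m inch '[[-0.6,-0.006,-0.023,0,0],[-0.6,-0.006,-0.023,-0.05,0],[-0.6,-0.006,-0.023,-0.1,0],[-0.6,-0.006,-0.023,-0.14,0],[-0.6,-0.006,-0.023,-0.17,0],[-0.6,-0.006,-0.023,-0.19,0],[-0.6,-0.006,-0.023,-0.2,0],[-0.6,-0.006,-0.023,-0.2,0]]' 50; python3 -m inch '[[1,0,0,0,0],[1,0,0,0,0],[1,0,0,0,0],[1,0,0,0,0],[1,0,0,0,0],[1,0,0,0,0]]' 50
```

```text
t: 2.9
tool_pos: [0.4403, -0.1748, 0.0165]
orientation: [-1.558, 0.228, -0.222]
force: [0.3, 1.3, -0.3]
opening: 0.0743
t: 3.65
tool_pos: [0.4406, -0.175, 0.0168]
orientation: [-1.558, 0.228, -0.223]
force: [-0.3, 0.2, 3.2]
opening: 0.0386
```

```bash
python3 -m inch '[[1,0,0,0,0],[1,0,0,0,0]]'; python3 - <<'E'
from h import *
c=cam("wrist");a=c["color"];c2=cam("side")
b=cv2.resize(c2["color"][200:400,200:400],(420,420))
cv2.imwrite("pics/w2.png",cv2.resize(np.hstack([a,b])[:,:,::-1],(800,343)))
print(w2px(c,[.4405,-.178,.05]))
E
```

```text
t: 3.9
tool_pos: [0.4406, -0.175, 0.0168]
orientation: [-1.558, 0.228, -0.223]
force: [0.2, -0.0, 2.0]
opening: 0.0386
[283.32346816 303.43816132]
```

View pics/w2.png

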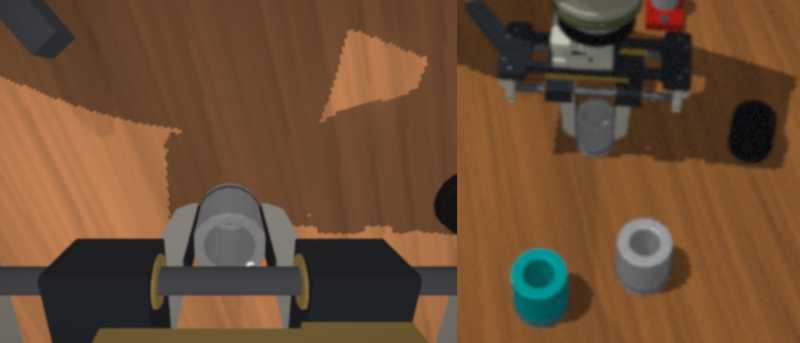

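```bash
python3 -m inch '[[1,0,0,0.04,0],[1,0,0,0.09,0],[1,0.025,0.04,0.11,0],[1,0.05,0.09,0.11,0],[1,0.08,0.14,0.11,0],[1,0.11,0.19,0.11,0],[1,0.14,0.245,0.11,0],[1,0.15,0.262,0.11,0]]'; python3 -m inch '[[1,0,0,0,0],[1,0,0,0,0]]';python3 - <<'E'
from h import *
import pickle
s=robot.read_state();c=cam("wrist");d=cam("top")
pickle.dump((s,c,d),open("w3.pkl","wb"))
p=np.array(s["tool_pos"]);print(p,s["opening"])
print("socket top ctr from px(282,294):",px2w(c,282,294,p[2]+.033))
for n,X in[("clip_s",[.5888,.0875,.036]),("clip_b",[.6123,.1692,.036])]:print(n,w2px(c,X))
a=c["color"];b=cv2.resize(d["color"][110:210,190:290],(420,420),interpolation=cv2.INTER_CUBIC)
cv2.imwrite("pics/w3.png",cv2.resize(np.hstack([a,b])[:,:,::-1],(800,343)))
E
```

```text
t: 5.0
tool_pos: [0.5907, 0.0902, 0.1256]
orientation: [-1.558, 0.227, -0.219]
force: [-0.5, -0.9, -2.6]
opening: 0.0385
t: 5.25
tool_pos: [0.5897, 0.0892, 0.1248]
orientation: [-1.559, 0.229, -0.218]
force: [-0.1, -0.5, -2.2]
opening: 0.0389
[0.58969664 0.08917587 0.12475706] 0.03886216622484809
socket top ctr from px(282,294): [0.59048597 0.09082486 0.15775706]
clip_s [281.83359479 216.73592203]
clip_b [281.44187177 103.79010182]
```

View pics/w3.png

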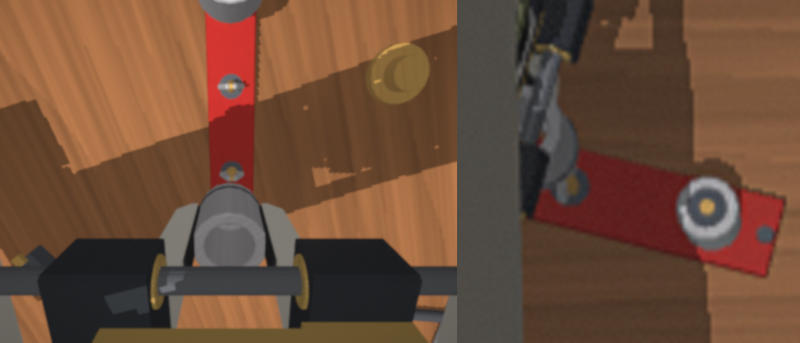

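```bash
python3 - <<'E'
from h import *
import pickle
s,c,d=pickle.load(open("w3.pkl","rb"));a=c["color"]
p=np.array(s["tool_pos"])
for z in(.036,.040):print("clip_s",z,px2w(c,283,211,z),"clip_b",px2w(c,283,104,z))
u=np.array([.286,.958,0]) # rail dir, image up
print("from bottom far edge:",px2w(c,280.5,226.7,p[2]-.0168)-.021*u)
cv2.imwrite("pics/w4.png",cv2.resize(a[80:340,190:380],None,fx=2.2,fy=2.2,interpolation=cv2.INTER_CUBIC)[:,:,::-1])
E
```

```text
clip_s 0.036 [0.59100281 0.09178938 0.036     ] clip_b [0.61333108 0.16874945 0.036     ]
clip_s 0.04 [0.59135015 0.09296142 0.04      ] clip_b [0.61332631 0.16870786 0.04      ]
from bottom far edge: [0.58726645 0.08415912 0.10795706]
```

View pics/w4.png

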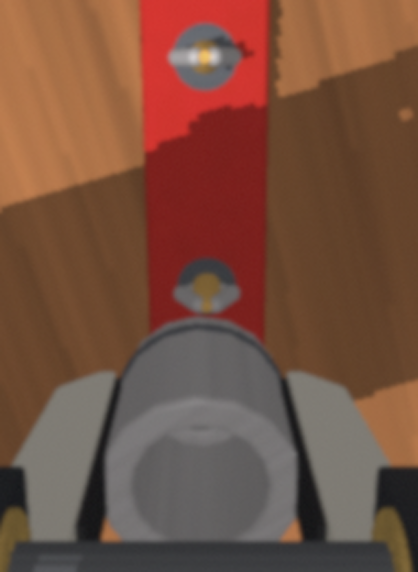

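```bash
python3 - <<'E'
from h import *
import pickle
s,c,d=pickle.load(open("w3.pkl","rb"))
p=np.array(s["tool_pos"]);print(p)
print("tip",px2w(c,284,219,.04),"base disc(rail z .014)",px2w(c,284,208,.014),px2w(c,284,209.5,.02))
print("b:",px2w(c,283,106,.03))
print("sock top",px2w(c,281.4,302,p[2]+.033), "bottom far edge", px2w(c,281,225,p[2]-.0168)-.021*np.array([.286,.958,0]))
for z in(.014,.04):print(z,w2px(c,[.5888,.0875,z]),w2px(c,[.6123,.1692,z]))
E
```

```text
[0.58969664 0.08917587 0.12475706]
tip [0.59028376 0.08649303 0.04      ] base disc(rail z .014) [0.59065327 0.08766971 0.014     ] [0.59077814 0.08812482 0.02      ]
b: [0.6129478  0.16746614 0.03      ]
sock top [0.58910679 0.08704074 0.15775706] bottom far edge [0.58782823 0.08506556 0.10795706]
0.014 [281.96426005 208.76423531] [281.61614349 104.11245955]
0.04 [281.80758798 218.3225578 ] [281.40687516 103.72536711]
```

Clip ≈ (0.590, 0.087) and held socket ≈ (0.589, 0.086). Shift about 1 mm, then go down to the tip.

```bash
python3 -m inch '[[1,0.0015,0.001,-0.03,0],[1,0.0015,0.001,-0.055,0],[1,0.0015,0.001,-0.065,0],[1,0.0015,0.001,-0.07,0],[1,0.0015,0.001,-0.072,0],[1,0.0015,0.001,-0.075,0],[1,0.0015,0.001,-0.078,0]]' 60;  python3 -m inch '[[1,0,0,-0.002,0],[1,0,0,-0.004,0],[1,0,0,-0.005,0],[1,0,0,-0.006,0]]'
```

```text
t: 6.22
tool_pos: [0.592, 0.0898, 0.0479]
orientation: [-1.558, 0.228, -0.22]
force: [-0.3, -0.2, -2.4]
opening: 0.0388
t: 6.72
tool_pos: [0.592, 0.0898, 0.0432]
orientation: [-1.558, 0.228, -0.22]
force: [-8.4, -2.0, 13.0]
opening: 0.0385
```

```bash
python3 -m inch '[[1,-0.001,0,0,0],[1,-0.0015,-0.0003,0,0],[1,-0.0015,-0.0003,0,0]]';  python3 -m inch '[[1,0,0,-0.001,0],[1,0,0,-0.002,0],[1,0,0,-0.002,0]]'
```

```text
t: 7.1
tool_pos: [0.5913, 0.0895, 0.0438]
orientation: [-1.558, 0.227, -0.221]
force: [-0.2, -1.2, 4.2]
opening: 0.0387
t: 7.48
tool_pos: [0.5916, 0.0896, 0.0429]
orientation: [-1.558, 0.226, -0.222]
force: [-4.4, -0.8, 9.5]
opening: 0.0384
```

```bash
python3 -m inch '[[1,-0.001,0,-0.001,0],[1,-0.001,0,-0.002,0],[1,-0.001,0,-0.002,0]]';  python3 -m inch '[[1,-0.0005,0,-0.0015,0],[1,-0.0005,0,-0.0025,0],[1,-0.0005,0,-0.0025,0]]'
```

```text
t: 7.85
tool_pos: [0.5917, 0.0895, 0.0425]
orientation: [-1.558, 0.225, -0.223]
force: [-3.5, -0.2, 10.2]
opening: 0.0386
t: 8.22
tool_pos: [0.592, 0.0895, 0.0418]
orientation: [-1.557, 0.223, -0.224]
force: [-4.8, -1.2, 12.4]
opening: 0.0385
```

```bash
python3 -m inch '[[1,-0.001,0,-0.0015,0],[1,-0.001,0,-0.003,0],[1,-0.001,0,-0.0035,0]]';  python3 - <<'E'
from h import *
s=robot.read_state();print(Ro.from_rotvec(s["orientation"]).as_matrix()[:,1],s["wrist_torque"],s["force"])
c=cam("wrist");d=cam("side")
a=c["color"][120:360,170:400];b=d["color"][100:240,250:385]
cv2.imwrite("pics/w5.png",np.hstack([cv2.resize(a,(400,417)),cv2.resize(b,(400,417))])[:,:,::-1])
E
```

```text
t: 8.6
tool_pos: [0.5922, 0.0894, 0.0407]
orientation: [-1.557, 0.221, -0.226]
force: [-6.9, -2.2, 15.7]
opening: 0.0387
[ 0.00331315  0.00145999 -0.99999345] [-0.47489463  1.39394197 -0.01178017] [-6.88112886 -2.16167971 15.74985169]
```

View pics/w5.png

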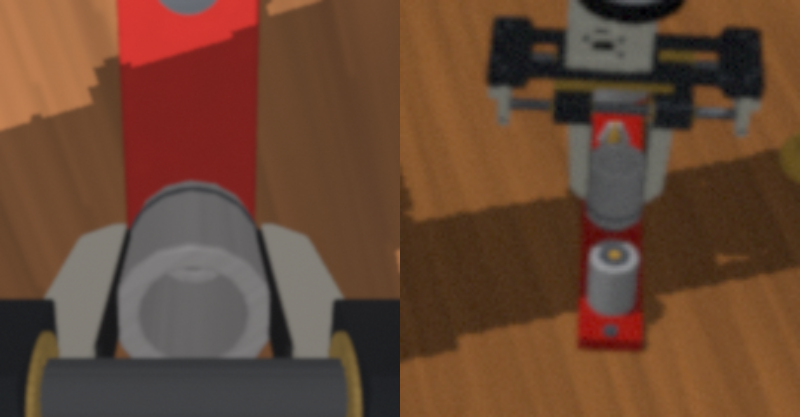

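```bash
python3 -m inch '[[1,-0.0015,0.0005,-0.001,0],[1,-0.003,0.0005,-0.002,0],[1,-0.003,0.0005,-0.003,0]]';  python3 -m inch '[[1,-0.0025,0.0005,-0.002,0],[1,-0.0025,0.0005,-0.003,0],[1,-0.0025,0.0005,-0.004,0]]'
```

```text
t: 9.07
tool_pos: [0.5904, 0.0896, 0.0376]
orientation: [-1.557, 0.219, -0.229]
force: [3.7, -3.4, 7.4]
opening: 0.0386
t: 9.45
tool_pos: [0.5895, 0.0901, 0.0339]
orientation: [-1.556, 0.217, -0.232]
force: [8.7, -0.9, -5.9]
opening: 0.0383
```

```bash
python3 -m inch '[[1,0.0012,0,-0.001,0],[1,0.0012,0,-0.002,0],[1,0.0012,0,-0.003,0],[1,0.0012,0,-0.004,0],[1,0.0012,0,-0.004,0]]'; python3 - <<'E'
from h import *
s=robot.read_state();print(Ro.from_rotvec(s["orientation"]).as_matrix()[:,1],s["wrist_torque"],s["force"])
E
```

```text
t: 10.07
tool_pos: [0.5905, 0.0902, 0.0309]
orientation: [-1.557, 0.217, -0.231]
force: [-3.9, -1.7, 9.0]
opening: 0.0388
[ 0.00911716  0.00135422 -0.99995752] [-0.30336847  1.10062581 -0.03493203] [-3.91011887 -1.67057834  8.95628867]
```

```bash
python3 -m inch '[[1,0,0,-0.002,0],[1,0,0,-0.004,0],[1,-0.0005,0,-0.004,0],[1,-0.0005,0,-0.004,0]]'
```

```text
t: 10.58
tool_pos: [0.5906, 0.0903, 0.0308]
orientation: [-1.557, 0.216, -0.231]
force: [-12.8, -2.4, 29.7]
opening: 0.0387
```

Hard stop at TCP z 0.0308, which is the height expected for full seating. Release, lift and look.

```bash
python3 -m inch '[[1,0,0,0.003,0],[-0.6,0,0,0.003,0],[-0.6,0,0,0.003,0],[-0.6,0,0,0.003,0],[-0.6,0,0,0.05,0],[-0.6,0,0,0.11,0],[-0.6,0,0,0.15,0],[-0.6,-0.03,-0.06,0.15,0]]'; python3 -m inch '[[-0.6,-0.03,-0.06,0,0],[-0.6,-0.05,-0.12,0,0],[-0.6,-0.07,-0.18,0,0],[-0.6,-0.08,-0.24,0,0],[-0.6,-0.1,-0.3,0,0],[-0.6,-0.11,-0.345,0,0],[-0.6,-0.11,-0.345,0,0]]'; python3 - <<'E'
from h import *
import pickle
s=robot.read_state();c=cam("wrist");d=cam("side");e=cam("top")
print(s["tool_pos"],Ro.from_rotvec(s["orientation"]).as_matrix())
print(w2px(c,[.453,-.3395,.056]))
pickle.dump((s,c),open("w6.pkl","wb"))
f=lambda a:cv2.resize(a,(400,300),interpolation=cv2.INTER_CUBIC)
cv2.imwrite("pics/w6.png",np.vstack([np.hstack([f(d["color"][90:225,250:430]),f(e["color"][95:230,120:300])]),np.hstack([f(c["color"]),f(c["color"][105:315,140:420])])])[:,:,::-1])
E
```

```text
t: 11.58
tool_pos: [0.5663, 0.0362, 0.1865]
orientation: [-1.555, 0.205, -0.235]
force: [0.4, -1.7, -0.9]
opening: 0.0745
t: 12.45
tool_pos: [0.4551, -0.3117, 0.1865]
orientation: [-1.555, 0.209, -0.239]
force: [0.2, 0.3, -1.3]
opening: 0.0743
[ 0.45511969 -0.31173128  0.18650714] [[ 0.9594469   0.01954333  0.28121115]
 [-0.28128716  0.00119948  0.95962289]
 [ 0.01841692 -0.99980829  0.00664813]]
[285.12146369 229.83248421]
```

View pics/w6.png

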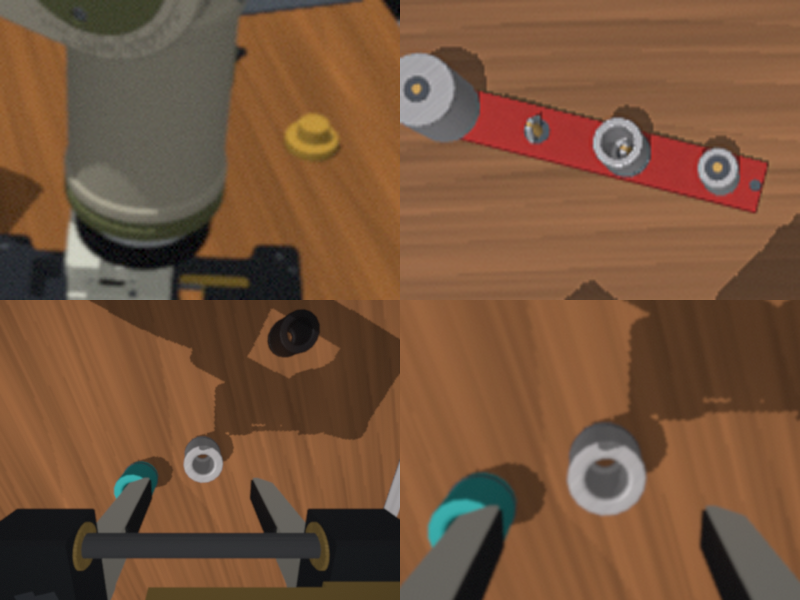

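socket_42 looks seated and upright on the clip beside the smallest. In the wrist view socket_52's ring is at (284,230), as predicted, with the turquoise one to its left and clear. Grip socket_52.

```bash
python3 -m inch '[[-0.6,-0.002,-0.028,-0.02,0],[-0.6,-0.002,-0.028,-0.07,0],[-0.6,-0.002,-0.028,-0.11,0],[-0.6,-0.002,-0.028,-0.14,0],[-0.6,-0.002,-0.028,-0.16,0],[-0.6,-0.002,-0.028,-0.168,0],[-0.6,-0.002,-0.028,-0.168,0],[-0.6,-0.002,-0.028,-0.168,0]]' 60; python3 -m inch '[[1,0,0,0,0],[1,0,0,0,0],[1,0,0,0,0],[1,0,0,0,0],[1,0,0,0,0],[1,0,0,0,0]]' 60; python3 - <<'E'
from h import *
s=robot.read_state();print(Ro.from_rotvec(s["orientation"]).as_matrix()[:,1],s["tool_pos"],s["force"])
E
```

```text
t: 13.6
tool_pos: [0.4555, -0.3367, 0.0198]
orientation: [-1.555, 0.203, -0.237]
force: [0.3, -0.4, 0.4]
opening: 0.0742
t: 14.35
tool_pos: [0.455, -0.3367, 0.0202]
orientation: [-1.555, 0.204, -0.236]
force: [-3.9, 2.3, 6.2]
opening: 0.0489
[ 0.02042221  0.00129258 -0.99979061] [ 0.4549762  -0.33669124  0.02024652] [-3.85622639  2.31298924  6.18839707]
```

```bash
python3 -m inch '[[1,0,0,0.04,0],[1,0,0,0.09,0],[1,0.01,0.04,0.12,0],[1,0.03,0.1,0.12,0],[1,0.05,0.16,0.12,0],[1,0.06,0.22,0.12,0],[1,0.08,0.28,0.12,0],[1,0.1,0.34,0.12,0]]'; python3 -m inch '[[1,0.03,0.06,0,0],[1,0.05,0.12,0,0],[1,0.06,0.17,0,0],[1,0.06,0.17,0,0],[1,0.06,0.17,0,0]]'; python3 - <<'E'
from h import *
s=robot.read_state();print(s["tool_pos"],.614-s["tool_pos"][0],.1715-s["tool_pos"][1])
E
```

```text
t: 15.35
tool_pos: [0.5542, 0.0039, 0.1396]
orientation: [-1.555, 0.205, -0.235]
force: [1.3, -0.9, -4.0]
opening: 0.049
t: 15.98
tool_pos: [0.6134, 0.1739, 0.1384]
orientation: [-1.557, 0.206, -0.233]
force: [0.1, -0.4, -4.2]
opening: 0.0491
[0.61338083 0.17388424 0.13835739] 0.0006191668766160063 -0.0023842447041220183
```

```bash
python3 -m inch '[[1,0.0005,-0.002,0,0],[1,0.0005,-0.002,0,0],[1,0.0005,-0.002,0,0]]'; python3 - <<'E'
from h import *
s=robot.read_state();c=cam("wrist");p=np.array(s["tool_pos"]);print(p)
import pickle;pickle.dump((s,c),open("w7.pkl","wb"))
a=c["color"][60:340,180:390].copy()
cv2.imwrite("pics/w7.png",cv2.resize(a,None,fx=2.1,fy=2.1,interpolation=cv2.INTER_CUBIC)[:,:,::-1])
for z in(.014,.04):print(z,(w2px(c,[.6134,.1688,z])-[180,60])*2.1)
print("top",(w2px(c,[p[0]-.001,p[1]-.003,p[2]+.036])-[180,60])*2.1)
E
```

```text
t: 16.35
tool_pos: [0.6139, 0.171, 0.1384]
orientation: [-1.557, 0.207, -0.234]
force: [0.7, 0.7, -4.2]
opening: 0.0488
[0.61393663 0.17101341 0.13844394]
0.014 [208.53548694 305.74855371]
0.04 [209.30239366 323.87671808]
top [216.30690676 519.2486317 ]
```

View pics/w7.png

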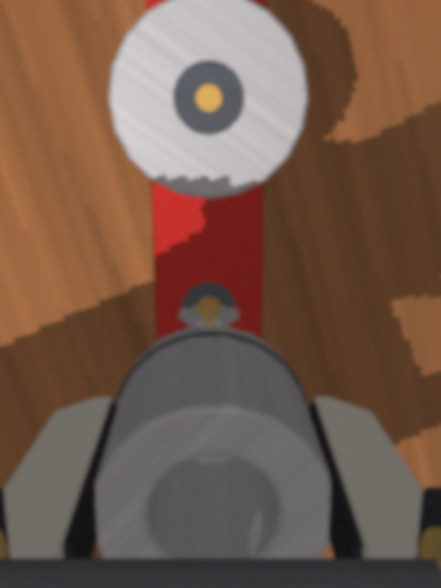

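Clip at crop (209,308) and held ring centre about (212,520). Both match the prediction within about 1 mm, so descend.

```bash
python3 -m inch '[[1,0.0005,0.001,-0.03,0],[1,0.0005,0.001,-0.055,0],[1,0.0005,0.001,-0.07,0],[1,0.0005,0.001,-0.08,0],[1,0.0005,0.001,-0.084,0],[1,0.0005,0.001,-0.086,0],[1,0.0005,0.001,-0.088,0]]' 60;  python3 -m inch '[[1,0,0,-0.001,0],[1,0,0,-0.003,0],[1,0,0,-0.005,0]]'
```

```text
t: 17.27
tool_pos: [0.6151, 0.1724, 0.0514]
orientation: [-1.556, 0.205, -0.235]
force: [0.6, 0.3, -4.8]
opening: 0.049
t: 17.65
tool_pos: [0.6152, 0.1726, 0.0474]
orientation: [-1.556, 0.205, -0.235]
force: [-6.6, -0.2, 10.5]
opening: 0.0487
```

```bash
python3 -m inch '[[1,-0.001,-0.0003,0,0],[1,-0.002,-0.0005,-0.001,0],[1,-0.002,-0.0005,-0.002,0],[1,-0.002,-0.0005,-0.002,0]]';  python3 -m inch '[[1,-0.0015,0,-0.0015,0],[1,-0.0015,0,-0.0025,0],[1,-0.0015,0,-0.0025,0]]'
```

```text
t: 18.15
tool_pos: [0.6147, 0.1723, 0.0471]
orientation: [-1.555, 0.203, -0.237]
force: [-0.7, 0.4, 6.5]
opening: 0.0487
t: 18.52
tool_pos: [0.6147, 0.1724, 0.0466]
orientation: [-1.554, 0.2, -0.24]
force: [-1.9, -0.7, 7.6]
opening: 0.0488
```

```bash
python3 -m inch '[[1,-0.0005,0,-0.002,0],[1,-0.001,0,-0.004,0],[1,-0.001,0,-0.005,0]]'; python3 -m inch '[[1,-0.001,0,-0.002,0],[1,-0.002,0,-0.003,0],[1,-0.002,0,-0.004,0]]'; python3 - <<'E'
from h import *
s=robot.read_state();print(Ro.from_rotvec(s["orientation"]).as_matrix()[:,1],s["wrist_torque"],s["force"])
E
```

```text
t: 18.9
tool_pos: [0.6154, 0.1725, 0.0447]
orientation: [-1.553, 0.197, -0.243]
force: [-5.9, -2.4, 19.2]
opening: 0.0488
t: 19.27
tool_pos: [0.6155, 0.1725, 0.0444]
orientation: [-1.552, 0.194, -0.246]
force: [-6.8, -3.0, 18.7]
opening: 0.0489
[ 0.03377257  0.00246321 -0.99942651] [-0.71863326  1.52382562  0.00456237] [-6.83666872 -3.0158373  18.68953223]
```

```bash
python3 -m inch '[[1,-0.002,0,-0.002,0],[1,-0.0035,0,-0.003,0],[1,-0.0035,0,-0.0035,0]]'; python3 -m inch '[[1,-0.001,0,-0.002,0],[1,-0.0015,0,-0.003,0],[1,-0.0015,0,-0.004,0]]'; python3 - <<'E'
from h import *
s=robot.read_state();print(Ro.from_rotvec(s["orientation"]).as_matrix()[:,1],s["wrist_torque"],s["force"])
E
```

```text
t: 19.65
tool_pos: [0.6144, 0.1726, 0.0439]
orientation: [-1.551, 0.19, -0.25]
force: [-1.7, -1.6, 14.1]
opening: 0.0488
t: 20.02
tool_pos: [0.614, 0.1726, 0.0406]
orientation: [-1.55, 0.188, -0.252]
force: [3.5, -0.5, 2.0]
opening: 0.0491
[ 0.04136985  0.00311776 -0.99913904] [-0.14350432 -0.54897196 -0.02138792] [ 3.51553453 -0.4541862   1.96533171]
```

```bash
python3 -m inch '[[1,0,0,-0.002,0],[1,0.0005,0,-0.004,0],[1,0.0005,0,-0.006,0],[1,0.0005,0,-0.007,0],[1,0.0005,0,-0.007,0]]'; python3 -m inch '[[1,0,0,-0.002,0],[1,0,0,-0.002,0],[1,0,0,-0.002,0]]'
```

```text
t: 20.65
tool_pos: [0.6139, 0.1724, 0.0346]
orientation: [-1.551, 0.189, -0.251]
force: [-5.7, -2.6, 10.9]
opening: 0.0487
t: 21.02
tool_pos: [0.6139, 0.1724, 0.0345]
orientation: [-1.551, 0.189, -0.251]
force: [-7.8, -3.3, 18.1]
opening: 0.0491
```

Hard stop at 0.0345 (0.0342 expected). Release, back off and check.

```bash
python3 -m inch '[[1,0,0,0.002,0],[-0.6,0,0,0.002,0],[-0.6,0,0,0.002,0],[-0.6,0,0,0.003,0],[-0.6,0,0,0.05,0],[-0.6,0,0,0.11,0],[-0.6,0,0,0.15,0],[-0.6,-0.03,-0.06,0.15,0]]'; python3 -m inch '[[-0.6,-0.04,-0.05,0,0],[-0.6,-0.08,-0.1,0,0],[-0.6,-0.13,-0.14,0,0],[-0.6,-0.17,-0.19,0,0],[-0.6,-0.17,-0.25,0,0],[-0.6,-0.17,-0.31,0,0],[-0.6,-0.17,-0.36,0,0]]'; python3 - <<'E'
from h import *
import pickle
d=cam("side");e=cam("top");pickle.dump((d,e),open("f.pkl","wb"))
f=lambda a:cv2.resize(a,(400,400),interpolation=cv2.INTER_CUBIC)
cv2.imwrite("pics/f.png",np.hstack([f(d["color"][90:225,255:390]),f(e["color"][80:215,105:240])])[:,:,::-1])
print(robot.read_state()["tool_pos"])
# side: expected outlines
E
```

```text
t: 22.02
tool_pos: [0.5896, 0.1188, 0.1904]
orientation: [-1.548, 0.179, -0.255]
force: [0.8, -0.6, -0.6]
opening: 0.0742
t: 22.9
tool_pos: [0.4192, -0.2435, 0.1911]
orientation: [-1.549, 0.178, -0.257]
force: [-0.5, 0.7, 0.9]
opening: 0.0745
[ 0.41886739 -0.24538316  0.19066936]
```

View pics/f.png

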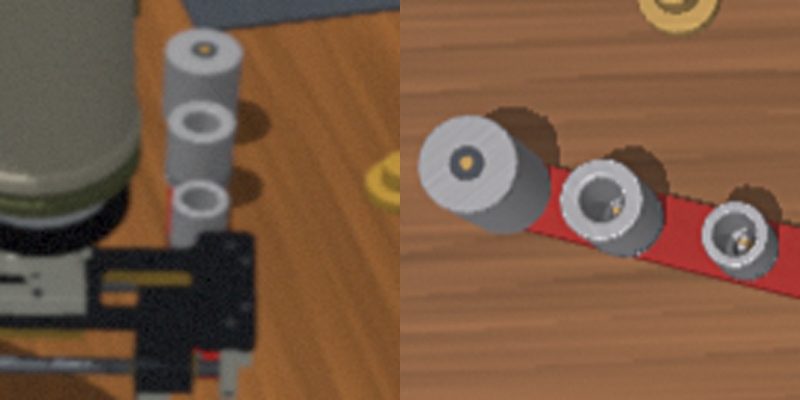

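```bash
python3 - <<'E'
from h import *
import pickle
d,e=pickle.load(open("f.pkl","rb"))
for n,x,y,h in[("s52",.6134,.1688,.070),("s42",.5897,.0873,.064)]:
    print(n,"pred top",w2px(e,[x,y,h]),"pred side",w2px(d,[x,y,h]))
# measured from picture crops
k=135/400
print("meas top",[(202*k+105,201*k+80),(335*k+105,238*k+80)],"side",[(201*k+255,122*k+90),(200*k+255,200*k+90)])
# refine: fit ellipse on bright rim
for n,c,ctr,r in[("s52",e,(173,148),17),("s42",e,(218,160),14),("s52s",d,(323,131),15),("s42s",d,(322.5,157.5),13)]:
    hsv=cv2.cvtColor(c["color"],cv2.COLOR_RGB2HSV);m=((hsv[...,1]<40)&(hsv[...,2]>145)).astype(np.uint8)
    q=np.zeros_like(m);cv2.circle(q,tuple(map(int,ctr)),r,1,-1);m&=q
    cs,_=cv2.findContours(m,cv2.RETR_EXTERNAL,cv2.CHAIN_APPROX_NONE)
    print(n,cv2.fitEllipse(max(cs,key=len)))
E
```

```text
s52 pred top [172.59968524 146.5183759 ] pred side [322.76079558 130.42020709]
s42 pred top [217.52349246 158.58706725] pred side [321.96401358 156.52213079]
meas top [(173.175, 147.8375), (218.0625, 160.325)] side [(322.8375, 131.175), (322.5, 157.5)]
s52 ((172.4554901123047, 146.9857940673828), (26.045202255249023, 26.480810165405273), 34.63901901245117)
s42 ((217.54808044433594, 158.7654571533203), (20.682357788085938, 21.311038970947266), 17.299097061157227)
s52s ((322.28741455078125, 130.80064392089844), (12.31042194366455, 20.087032318115234), 92.41262817382812)
s42s ((321.8179931640625, 156.65980529785156), (10.94843578338623, 16.46164321899414), 91.79241180419922)
```

Both rims match the fully seated, upright prediction within 0.5 px (about 1 mm) in both cameras. Handing in.

```bash
python3 -c "
from plant import robot
print(robot.close_job())"
```

```text
the job is handed in; nothing more can be done
None
```

Both bright steel sockets are clicked onto the empty clips: socket_42 next to the smallest, socket_52 next to the largest. The job was handed in at about 23 s of the 56 s allowed. I did not touch the black or turquoise sockets.

**Seating:** Each socket came to a hard stop at the expected height: TCP z 0.0308 m against 0.0308 expected for socket_42, and 0.0345 m against 0.0342 for socket_52.

**Uprightness:** In the top and side pictures taken after release, both rims lie within about 0.5 px (about 1 mm) of where fully seated, upright sockets should be. A tilt of about 1° would not show at that resolution.

**What was off:**
- **Press force:** the final press on socket_42 briefly reached about 30 N, above the suggested 10 to 20 N but within the wrist limit. The socket_52 readings stayed below 20 N.
- **Tool tilt:** sideways contact forces tipped the tool by up to about 2.4° while pressing socket_52. I saw no tilt in the socket itself.
- **Jaw reading:** the gripper opening read about 3 mm less than the diameter of each held socket. The pictures showed both grips centred, so I put it down to soft pads.

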